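Plug in the turning handle and bring the pepper round

TASK

Plug the loose turning handle upright into the square socket on the lazy susan, fully home so that its flange rests on the socket block. Then, holding it by the handle, turn the lazy susan slowly until the pepper grinder stands in line with the red pointer, and let go, leaving the handle plugged in. Move the turntable only by its handle, and do not bump, shift or tip the grinder, cruet, ramekins or mug.

Things in the scene. Friction and masses are not known exactly. Their poses are not given: they have to be found in the camera images.
- handle: Loose upright turning handle, 120 mm tall, 0.2 kg, on the counter left or right of the lazy susan. Origin: centre of its underside; z up, x and y square to its faces. Blue square plug foot 40 x 40 mm, 27 mm long (lowest 6 mm stepped in to 35 x 35); blue flange 60 x 60 mm from 27 to 35 mm; orange grip 34 x 34 mm from 35 to 120 mm above the origin; all faces parallel.
- turntable: Pale round platter of the lazy susan, 360 mm diameter, 14 mm thick, turning on a bearing about its vertical centre line (over 1.6 rad either way). Origin: on that line at the platter underside, 20 mm above the counter; upper face 34 mm above the counter. Its frame turns with it: the socket block is centred 85 mm from the centre along -x, sides parallel to x and y.
- socket (a point): Centre of the mouth of the square hole in the dark grey block on the platter, 64 mm above the counter; axes as the platter. Block 74 x 74 mm, 30 mm high; hole 43 x 43 mm, 30 mm deep, sides along x and y, mouth chamfered 3 mm. When home, the handle flange rests on the block and the handle origin is 27 mm below this point. Any of the four ways round will do.
- foot: The fixed grey foot plate under the platter (300 mm diameter), with the red pointer. Origin: on the counter, on the platter's centre line; its -x axis points towards the red pointer.
- pointer (a point): Top of the head of the red pointer, a flat red tab (22 x 44 mm, 14 mm high) on the counter just outside the platter's edge, on the robot's side, 217 mm from the platter's centre.
- grinder: Steel pepper grinder, round, 54 mm in diameter, 152 mm tall, standing loose on the platter 125 mm from its centre, 65 degrees round from the socket to one side or the other (the cruet is on the other side). Origin: centre of its underside.
- cruet: Empty, cork-stoppered green glass vinegar cruet, 68 mm in diameter, 150 mm tall, standing loose on the platter 125 mm from its centre. Origin: centre of its underside.
- ramekin_a: White ceramic ramekin, 84 mm in diameter, 45 mm high, loose on the rear part of the platter. Origin: centre of its underside.
- ramekin_b: Blue ceramic ramekin, 84 mm in diameter, 45 mm high, loose on the rear part of the platter. Origin: centre of its underside.
- mug: Terracotta mug, 80 mm in diameter, 90 mm high, handle towards its +y, standing on the counter on the side of the lazy susan away from the turning handle. Origin: centre of its underside.
Not all that is in view belongs to the job. Leave any yellow look-alike of the grinder alone.

How it is judged:
By the outcome, as a careful person would: the job done as asked, in the order asked, and still so for the second after the job is handed in, with the robot touching nothing.
It also fails if it takes over 54 s, if anything falls off the work surface, if the arm or the gripper's body presses on something with over 40 N, if the wrist force passes 120 N, or if a joint passes its speed limit or range.

ROBOT

A 6-joint arm with a two-finger parallel gripper is mounted at the origin on the work surface. World frame = base frame: x ahead of the robot, y to its left, z up, the work surface at z = 0. Lengths are in mm, angles in rad, forces in N, time in s.
With the tool pointing down it reaches from about 275 to 750 mm from the base axis. Payload 10.2 kg.
Tool frame: the origin (TCP) lies between the finger pads; the fingertips stand 8 mm ahead of it and the grasp point (between the pads) lies 11 mm behind it; z points along the fingers, y is the line along which they close (so a half turn about z gives the same grasp; the last joint's range is limited). The gripper opens to 85 mm and grips with 20 to 120 N. Pads are 22 mm wide; open, the fingers measure 114 mm over their backs; the gripper's body (76 mm by 85 mm) begins 54 mm behind the grasp point. The pads swing forward as they close: fully open they stand 13 mm farther back than shut.
Start: joints at [-0.223, 0.313, 1.498, -0, 1.331, -0.223], TCP at [525.006, -0.014, 239.294] pointing down, gripper open.
Joint ranges: [-2.94, 2.94], [-0.97, 2.17], [0.19, 2.56], [-1.23, 4.37], [0.02, 3.11], [-2.88, 2.88]. Speed limits (rad/s): [2.39, 2.39, 3.01, 3.14, 3.14, 3.14].

INTERFACE

Orientations are given as a unit quaternion [w, x, y, z].
In Python, from rig import * gives the robot as it stands.
- The arm moves only by the shell command python3 -m handwheel 'ROWS' [FORCE]. ROWS is JSON, a list that holds one entry, the list of rows, each a list of 7 numbers: the shift along the world's x, y, z in mm, then the turn, a rotation vector about the world's x, y, z in degrees, then the opening, from -1 (shut) to 1 (fully open). A call has 1 to 8 rows; each row shifts and turns the commanded pose from where the row before left it; what a row does not reach is not made up. A row lasts 1/8 s, in which the tool goes at most 62.5 mm and 10.7 degrees, less where a joint would pass 70% of its speed; a pose out of reach is approached as far as the arm can. A call is refused whole if a number of a shift passes 62.5 or a number of a turn 10.7, either way. A call with a gripper value outside its range is refused whole. The fingers move at their own pace and stop on an object; FORCE is the grip in N (left out, the last holds). Time passes only in rows, so rows that do not move let the fingers close. It gives the time, the measured TCP pose, the force, the opening and the grip force at its end, in the units of the state.
- sense(): the state, without advancing time (a new reading comes with each control period).
- capture(name): name is "scene" or "side" or "wrist"; returns a dict with "image" (420x560x3 uint8, red, green, blue), "fx", "fy", "cx", "cy" (pixels), "dist_coeffs" ([k1, k2, p1, p2, k3] as OpenCV has them; the pictures are not rectified), "rvec" (rotation vector, rad) and "tvec" (3), from world to camera coordinates, as OpenCV has them; the wrist camera has in their place "hand_eye" (4x4, takes a point from camera to tool coordinates, whose origin is the TCP and whose axes are the flange's). Camera axes: x right, y down, z forward; pixel columns grow to the right and rows downward; lengths in mm; the calibration is good to about 2 mm. A picture is of the moment at which its call begins: read the wrist's pose just before it. There is no depth.
- finish_job(): hands the job in; it is judged then, once.
The state is a dict: "time_s": time; "joints": joint angles; "dq": joint speeds; "tau": joint torques, N m; "eef_pos": TCP position; "ee_rot": TCP orientation; "force": force on the tool from outside, world axes, zero at the start; "wrist_torque": the same for the moment, N m; "grip_width": opening from 0.0 (shut) to 1.0 (fully open); "grip_force": force on a finger pad.
Only numpy, scipy, OpenCV 4.12 (cv2) and the standard library are available. Lean on these libraries where they do the work, as an engineer would, in place of code of your own. Each camera call takes 0.05 s, during which the arm holds its last target. There are 200 camera calls.

## Working session

There is one attempt and no reset: what is moved stays moved. The work goes in short steps, Python scripts to look and compute and a shell command to move; the robot and the scene stay as the last step left them, time stands still between calls to the robot, and variables do not carry over. Pictures are saved under pics/ and viewed, at most 13 in all, crops included, and the job is handed in when it is done.

```bash
mkdir -p pics
cat > h.py <<'E'
from rig import *
import numpy as np, cv2
def K(c): return np.array([[c['fx'],0,c['cx']],[0,c['fy'],c['cy']],[0,0,1.]]),np.array(c['dist_coeffs'],float)
def pose(c,s=None):
    # returns R (cam->world), camera origin
    if 'rvec' in c:
        R,_=cv2.Rodrigues(np.array(c['rvec'],float)); t=np.array(c['tvec'],float).ravel(); return R.T,-R.T@t
    from scipy.spatial.transform import Rotation as Ro
    w,x,y,z=s['ee_rot']; T=np.eye(4);T[:3,:3]=Ro.from_quat([x,y,z,w]).as_matrix();T[:3,3]=s['eef_pos']
    M=T@np.array(c['hand_eye'],float); return M[:3,:3],M[:3,3]
def onplane(c,px,z,s=None):
    k,d=K(c); R,o=pose(c,s)
    p=cv2.undistortPoints(np.array(px,float).reshape(-1,1,2),k,d).reshape(-1,2)
    r=np.c_[p,np.ones(len(p))]@R.T
    return o+r*((z-o[2])/r[:,2])[:,None]
def proj(c,P,s=None):
    k,d=K(c); R,o=pose(c,s); rv,_=cv2.Rodrigues(R.T)
    return cv2.projectPoints(np.array(P,float).reshape(-1,1,3),rv,-R.T@o,k,d)[0].reshape(-1,2)
def grab(n):
    s=sense(); c=capture(n); return s,c
def save(c,f): cv2.imwrite('pics/'+f,cv2.cvtColor(c['image'],cv2.COLOR_RGB2BGR))
E
python3 - <<'E'
from h import *
import pickle
for n in ['scene','side']:
    s,c=grab(n); save(c,n+'0.png'); pickle.dump((s,c),open(n+'0.pkl','wb')); print(n,pose(c,s)[1])
print(s)
E
```

```text
scene [1079.80465073 -375.49881398 1056.08822812]
side [ 278.19958171 -666.2855657   691.33103326]
{'time_s': 0.05, 'joints': array([-2.23411269e-01,  3.13439268e-01,  1.49843204e+00,  5.88002834e-06,
        1.33097987e+00, -2.23382833e-01]), 'dq': array([ 0.00095268,  0.00083521, -0.00128907, -0.00235484,  0.00029325,
       -0.00057447]), 'tau': array([ 3.00307678e-03, -4.13353980e+01, -2.60476810e+01, -1.21724265e-04,
        2.95523772e-03, -3.73646219e-05]), 'eef_pos': array([5.24759769e+02, 3.79480208e-02, 2.38742454e+02]), 'ee_rot': array([-5.33996734e-04,  7.07117190e-01,  7.07096092e-01, -3.32905029e-04]), 'force': array([ 0.22143016, -0.05286905,  1.19308352]), 'wrist_torque': array([ 0.02385689, -0.01746467, -0.04613037]), 'grip_force': 0.0, 'grip_width': 1.004738691523643}
```

View pics/scene0.png

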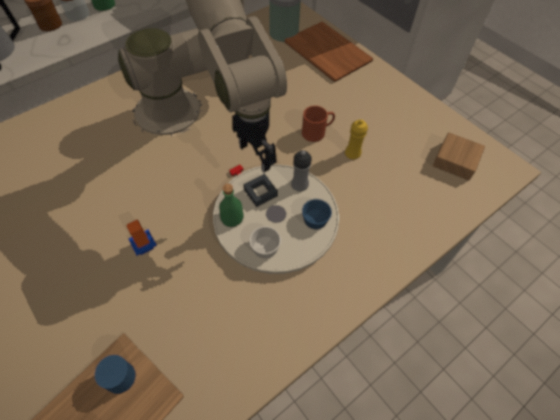

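View pics/side0.png

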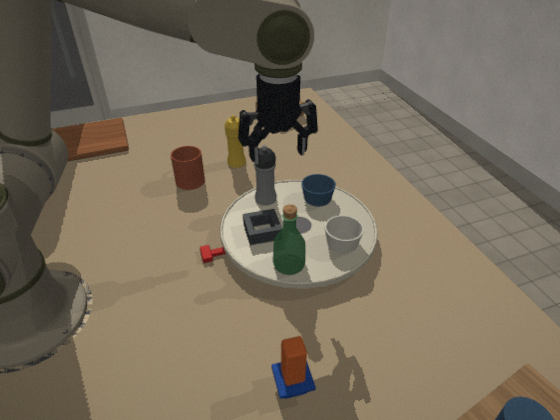

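The scene view shows the handle at (140,238), the socket block at (261,190), the pointer at (236,170), the steel grinder at (302,170), the yellow look-alike at (357,138), the cruet at (231,207) and the mug at (315,124). In the side view the handle is at (293,370), the socket at (263,226), the pointer at (207,253) and the grinder at (265,178).

```bash
cat > m.py <<'E'
from h import *
def mask(c,lo,hi,roi=None,hue2=None):
    v=cv2.cvtColor(c['image'],cv2.COLOR_RGB2HSV); m=cv2.inRange(v,lo,hi)
    if hue2: m|=cv2.inRange(v,*hue2)
    if roi: z=np.zeros_like(m); x0,y0,x1,y1=roi; z[y0:y1,x0:x1]=m[y0:y1,x0:x1]; m=z
    return m
def big(m):
    cs,_=cv2.findContours(m,cv2.RETR_EXTERNAL,cv2.CHAIN_APPROX_NONE); return max(cs,key=cv2.contourArea)
def cen(k): M=cv2.moments(k); return np.array([M['m10']/M['m00'],M['m01']/M['m00']])
E
python3 - <<'E'
from m import *
import pickle
np.set_printoptions(precision=1,suppress=True)
rois={'scene':dict(h=(110,200,175,265),p=(222,158,246,180),s=(240,172,280,207),pl=(200,155,350,275)),
'side':dict(h=(255,325,330,405),p=(195,240,226,266),s=(240,205,290,246),pl=(210,175,385,285))}
for n in rois:
    s,c=pickle.load(open(n+'0.pkl','rb')); r=rois[n]; print(n)
    v=cv2.cvtColor(c['image'],cv2.COLOR_RGB2HSV)
    k=big(mask(c,(105,150,60),(130,255,255),r['h'])); q=cv2.minAreaRect(cv2.convexHull(k))
    hull=cv2.convexHull(k); W=onplane(c,hull.reshape(-1,2),35)
    rw=cv2.minAreaRect(W[:,:2].astype(np.float32)); print('flange z35',rw,len(k))
    k=big(mask(c,(0,150,60),(18,255,255),r['h'])); print('orange bbox',cv2.boundingRect(k)); W=onplane(c,k.reshape(-1,2),120);
    b=cv2.boundingRect(k); print(' top z120 at top rows', onplane(c,[(b[0]+b[2]/2,b[1]+5)],120))
    k=big(mask(c,(0,150,60),(10,255,255),r['p'],((170,150,60),(180,255,255)))); print('pointer',cv2.boundingRect(k),onplane(c,[cen(k)],14))
    m=mask(c,(0,0,0),(180,255,85),r['s']); k=big(m); W=onplane(c,cv2.convexHull(k).reshape(-1,2),64); print('block z64',cv2.minAreaRect(W[:,:2].astype(np.float32)))
    # platter: pale low saturation
    m=mask(c,(0,0,110),(180,70,255),r['pl']); k=big(m); h=cv2.convexHull(k); e=cv2.fitEllipse(h); print('ell px',e, cv2.boundingRect(h))
    W=onplane(c,h.reshape(-1,2),34); print('circ z34',cv2.minEnclosingCircle(W[:,:2].astype(np.float32)),cv2.fitEllipse(W[:,:2].astype(np.float32)))
    x0,y0,x1,y1=r['h']; 
for n,b in (('scene',(95,150,255,270)),('side',(190,130,340,410))):
    pass
_,a=pickle.load(open('scene0.pkl','rb'));_,b=pickle.load(open('side0.pkl','rb'))
A=cv2.resize(a['image'][155:275,105:345],None,fx=3.3,fy=3.3,interpolation=2);cv2.imwrite('pics/cA.png',A[:,:,::-1])
A=cv2.resize(b['image'][140:400,190:390],None,fx=2.3,fy=2.3,interpolation=2);cv2.imwrite('pics/cB.png',A[:,:,::-1])
E
```

```text
scene
flange z35 ((436.9974670410156, -319.2386779785156), (51.74931335449219, 55.92262649536133), 84.280517578125) 80
orange bbox (127, 220, 21, 27)
 top z120 at top rows [[ 437.7 -309.8  120. ]]
pointer (230, 165, 13, 11) [[373.1  33.9  14. ]]
block z64 ((509.50909423828125, 27.317846298217773), (82.01012420654297, 87.38410949707031), 85.39005279541016)
ell px ((275.69732666015625, 218.02098083496094), (107.98185729980469, 126.46818542480469), 92.58348846435547) (213, 164, 127, 109)
circ z34 ((585.2455444335938, 25.406797409057617), 181.72853088378906) ((584.87646484375, 25.703475952148438), (359.00140380859375, 361.56683349609375), 83.26042175292969)
side
flange z35 ((429.61114501953125, -322.02056884765625), (61.30018615722656, 58.505985260009766), 82.86701965332031) 155
orange bbox (282, 337, 25, 48)
 top z120 at top rows [[ 433.7 -313.8  120. ]]
pointer (200, 245, 25, 18) [[373.9  28.3  14. ]]
block z64 ((500.3517761230469, 15.361045837402344), (119.34197998046875, 103.09789276123047), 69.19642639160156)
ell px ((298.735595703125, 228.92214965820312), (111.5499038696289, 157.79373168945312), 90.5125732421875) (219, 175, 160, 110)
circ z34 ((594.82763671875, 40.6065559387207), 200.4936981201172) ((590.0361938476562, 39.53496551513672), (361.499755859375, 395.8396301269531), 148.76373291015625)
```

View pics/cA.png

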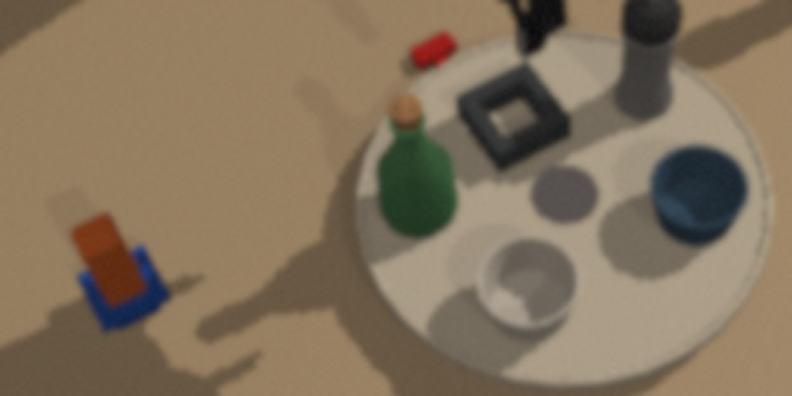

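The crop confirms the choice: the orange and blue handle at crop (120,270), the dark square socket at (514,117), and the steel grinder on the +y side at (648,60). The yellow one stands off the platter. Next, a wrist picture from here for the socket.

Run:
```python
from m import *
import pickle
s,c=grab('wrist'); save(c,'w0.png'); pickle.dump((s,c),open('w0.pkl','wb')); R,o=pose(c,s); print(o,R[:,2])
print(proj(c,[[500,27,64],[585,25.5,34],[373,33,14]],s))
```

```text
[525.12399568  79.8002108  373.28114   ] [-0.00128191 -0.3123808  -0.9499561 ]
[[247.91048858 157.23015065]
 [338.42933969 153.51264845]
 [126.62921235 143.13396701]]
```

View pics/w0.png

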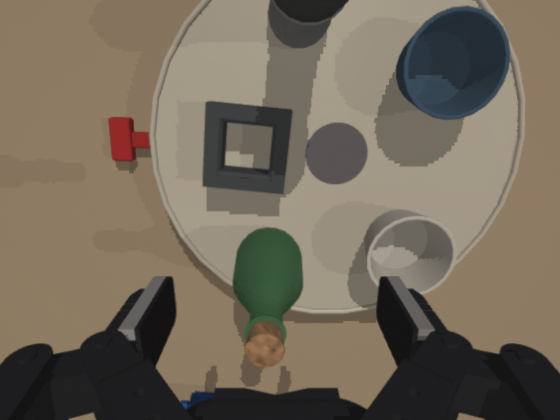

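```bash
python3 -m handwheel '[[[-11,-40,4,0,0,0,1],[-11,-40,0,0,0,0,1],[-11,-40,0,0,0,0,1],[-11,-40,0,0,0,0,1],[-12,-40,0,0,0,0,1],[-12,-40,0,0,0,0,1],[-12,-40,0,0,0,0,1],[-10,-38,0,0,0,0,1]]]' 40
```

```text
time_s: 1.15
eef_pos: [434.4, -319.3, 243.1]
ee_rot: [-0.0, 0.707, 0.707, 0.0]
force: [0.6, -1.1, -0.1]
grip_width: 1.002
grip_force: 0.0
```

The wrist view shows the socket block (205–292, 102–193) with its hole at (248,146), the hub disc at (337,153), the pointer head at (122,139), and the grinder at (300,20), cut off by the frame. Next I measure these and look at the handle.

Run:
```python
from m import *
import pickle
np.set_printoptions(precision=1,suppress=True)
s,c=pickle.load(open('w0.pkl','rb'))
k=big(mask(c,(0,0,0),(180,255,85),(195,95,300,200))); h=cv2.convexHull(k).reshape(-1,2)
for z in (64,49): print('block',z,cv2.minAreaRect(onplane(c,h,z,s)[:,:2].astype(np.float32)))
ap=cv2.approxPolyDP(h.reshape(-1,1,2),6,True).reshape(-1,2); print('corners',ap.tolist()); print(onplane(c,ap,64,s))
k=big(mask(c,(0,150,60),(10,255,255),(105,110,136,170),((170,150,60),(180,255,255)))); print('pointer head',cv2.boundingRect(k),onplane(c,[cen(k)],14,s),cv2.minAreaRect(onplane(c,k.reshape(-1,2),14,s)[:,:2].astype(np.float32)))
e=np.array([(152,135),(524,110),(190,270),(330,312),(440,297)]);W=onplane(c,e,34,s)[:,:2]
A=np.c_[2*W,np.ones(5)];x=np.linalg.lstsq(A,(W**2).sum(1),rcond=None)[0];print('platter',x[:2],np.sqrt(x[2]+x[0]**2+x[1]**2))
hub=big(mask(c,(0,0,60),(180,60,125),(306,122,369,186)));print('hub',onplane(c,[cen(hub)],34,s),cv2.boundingRect(hub))
s,c=grab('wrist'); save(c,'w1.png'); pickle.dump((s,c),open('w1.pkl','wb'))
k=big(mask(c,(105,150,40),(130,255,255))); print('blue px',cv2.boundingRect(k)); print('flange',cv2.minAreaRect(onplane(c,k.reshape(-1,2),35,s)[:,:2].astype(np.float32)))
k=big(mask(c,(0,150,60),(18,255,255)));print('or px',cv2.boundingRect(k))
```

```text
block 64 ((498.35894775390625, 34.48856735229492), (74.59327697753906, 73.36627197265625), 84.21794891357422)
block 49 ((497.0608215332031, 32.290985107421875), (78.21102905273438, 76.92450714111328), 84.2179183959961)
corners [[206, 102], [292, 111], [282, 193], [203, 185]]
[[465.8  73.8  64. ]
 [538.4  66.4  64. ]
 [530.2  -5.7  64. ]
 [458.7   1.8  64. ]]
pointer head (109, 117, 27, 44) [[369.1  37.7  14. ]] ((369.6629943847656, 37.08573532104492), (43.43627166748047, 25.68635368347168), 86.79016876220703)
platter [584.4  13.5] 181.824672432764
hub [[582.4  26.1  34. ]] (306, 123, 62, 61)
blue px (242, 146, 62, 62)
flange ((430.27825927734375, -318.6071472167969), (58.17091369628906, 57.26994323730469), 84.01634216308594)
or px (249, 163, 45, 61)
```

View pics/w1.png

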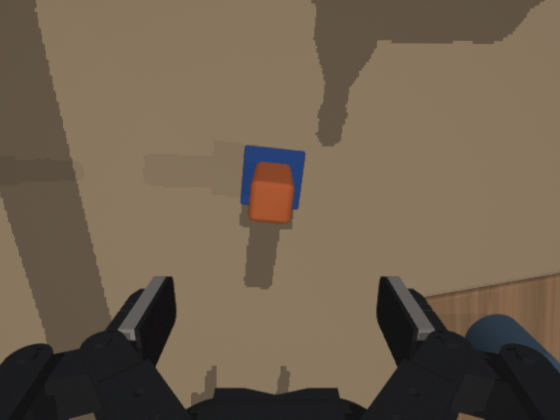

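The wrist view shows the handle upright: flange (242–304, 146–208), grip top (271,205), yaw about -6°. Block sizes agree (74.6x73.4), and socket plus 85 mm along -5.8° gives the hub. I descend on the handle.

```bash
python3 -m handwheel '[[[-4,1,-25,0,0,-6,1],[0,0,-30,0,0,0,1],[0,0,-30,0,0,0,1],[0,0,-30,0,0,0,1],[0,0,-25,0,0,0,1],[0,0,-14,0,0,0,1],[0,0,0,0,0,0,1],[0,0,0,0,0,0,-1]]]' 80
python3 -m handwheel '[[[0,0,0,0,0,0,-1],[0,0,0,0,0,0,-1],[0,0,0,0,0,0,-1],[0,0,0,0,0,0,-1],[0,0,0,0,0,0,-1],[0,0,0,0,0,0,-1]]]' 80
```

```text
time_s: 2.2
eef_pos: [431.4, -317.4, 90.2]
ee_rot: [0.001, 0.743, 0.669, -0.0]
force: [1.0, 0.6, -0.2]
grip_width: 0.818
grip_force: 0.0
time_s: 2.95
eef_pos: [431.2, -317.2, 89.9]
ee_rot: [0.0, 0.743, 0.669, -0.0]
force: [-2.1, 2.1, 5.7]
grip_width: 0.388
grip_force: 79.6
```

```bash
python3 -m handwheel '[[[0,0,20,0,0,0,-1],[-2,10,30,0,0,0,-1],[-3,30,40,0,0,0,-1],[-4,40,0,0,0,0,-1],[-4,45,0,0,0,0,-1],[-3,45,0,0,0,0,-1],[0,45,0,0,0,0,-1],[0,45,0,0,0,0,-1]]]'
python3 -m handwheel '[[[0,40,0,0,0,0,-1],[5,30,0,0,0,0,-1],[18,14,0,0,0,0,-1],[25,8,0,0,0,0,-1],[20,0,0,0,0,0,-1],[15,0,0,0,0,0,-1],[0,0,0,0,0,0,-1],[0,0,0,0,0,0,-1]]]'
python3 - <<'E'
from m import *
import pickle
np.set_printoptions(precision=1,suppress=True)
s,c=grab('wrist'); save(c,'w2.png'); pickle.dump((s,c),open('w2.pkl','wb'))
s,d=grab('side'); save(d,'s2.png'); pickle.dump((s,d),open('s2.pkl','wb'))
m=np.hstack([c['image'][60:340,150:410],d['image'][90:370,140:400]]);cv2.imwrite('pics/m2.png',cv2.resize(m,None,fx=1.5,fy=1.5)[:,:,::-1])
print(s['eef_pos'],s['force'])
k=big(mask(c,(105,150,40),(130,255,255)));z=s['eef_pos'][2]-90+35
print(cv2.boundingRect(k),'flange',cv2.minAreaRect(onplane(c,k.reshape(-1,2),z,s)[:,:2].astype(np.float32)),z)
E
```

```text
time_s: 3.95
eef_pos: [414.7, -55.6, 179.2]
ee_rot: [-0.0, 0.743, 0.669, 0.0]
force: [0.5, 0.5, -1.5]
grip_width: 0.393
grip_force: 79.7
time_s: 4.95
eef_pos: [497.3, 35.1, 179.1]
ee_rot: [-0.0, 0.743, 0.669, -0.0]
force: [0.5, -1.1, -1.1]
grip_width: 0.389
grip_force: 80.0
[497.4  35.  179.2] [-0.7 -0.7 -1.1]
(224, 190, 104, 73) flange ((497.8484802246094, 42.061893463134766), (44.37764358520508, 57.9962043762207), 83.77067565917969) 124.20283450167852
```

View pics/m2.png

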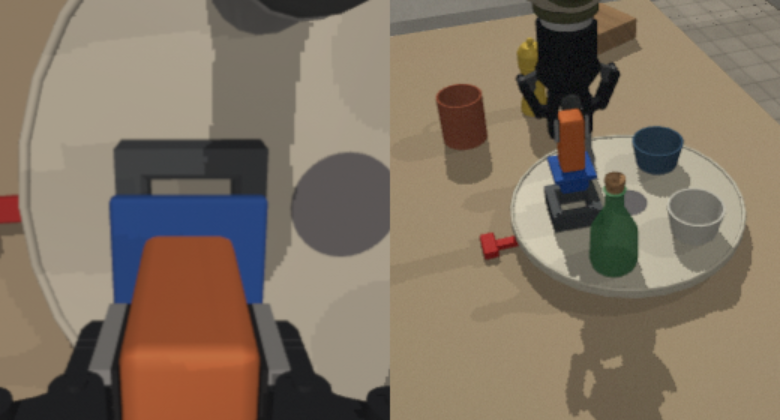

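The picture shows the handle held squarely, with the flange's edges parallel to the block and the plug above the hole. Predicted offset is about (+1,-0.5) mm, so I lower it.

```bash
python3 -m handwheel '[[[1,-0.5,-10,0,0,0,-1],[0,0,-10,0,0,0,-1],[0,0,-6,0,0,0,-1],[0,0,-4,0,0,0,-1],[0,0,-3,0,0,0,-1],[0,0,-3,0,0,0,-1],[0,0,0,0,0,0,-1]]]'
```

```text
time_s: 5.92
eef_pos: [499.0, 34.5, 143.2]
ee_rot: [-0.0, 0.743, 0.669, -0.0]
force: [0.6, -0.9, -1.7]
grip_width: 0.388
grip_force: 80.0
```

```bash
python3 -m handwheel '[[[0,0,-3,0,0,0,-1],[0,0,-3,0,0,0,-1],[0,0,-3,0,0,0,-1],[0,0,-2,0,0,0,-1],[0,0,-2,0,0,0,-1],[0,0,0,0,0,0,-1]]]'
```

```text
time_s: 6.68
eef_pos: [498.9, 34.5, 130.1]
ee_rot: [-0.0, 0.743, 0.669, -0.0]
force: [0.4, 0.7, -1.4]
grip_width: 0.389
grip_force: 80.0
```

```bash
python3 -m handwheel '[[[0,0,-1,0,0,0,-1],[0,0,-1,0,0,0,-1],[0,0,-1,0,0,0,-1],[0,0,0,0,0,0,-1]]]'
python3 -m handwheel '[[[0,0,-0.5,0,0,0,-1],[0,0,-0.5,0,0,0,-1],[0,0,0,0,0,0,-1]]]'
```

```text
time_s: 7.18
eef_pos: [499.0, 34.5, 127.2]
ee_rot: [-0.0, 0.743, 0.669, -0.0]
force: [0.1, 1.2, -1.4]
grip_width: 0.383
grip_force: 80.0
time_s: 7.55
eef_pos: [499.0, 34.5, 127.0]
ee_rot: [0.0, 0.743, 0.669, 0.0]
force: [-4.0, 0.8, 7.1]
grip_width: 0.39
grip_force: 80.9
```

Home: TCP is at 127 = 90 + 37, with light contact. Now I work out the arc rows (centre = grip point + 85 mm along the platter's x).

Run:
```python
import numpy as np
p0=np.array([499.,34.5]);a=np.radians(174.2);C=p0-85*np.array([np.cos(a),np.sin(a)]);print(C)
st=np.r_[0.3,0.6,0.9,[1.25]*60];ph=a+np.radians(np.r_[0,np.cumsum(st)])
P=C+85*np.c_[np.cos(ph),np.sin(ph)]
for i in range(0,56,8): print(i,np.round(np.diff(P[i:i+9],axis=0),2).tolist(),np.degrees(ph[i+8]-a).round(2))
```

```text
[583.56486025  25.91021474]
0 [[-0.04, -0.44], [-0.08, -0.89], [-0.1, -1.33], [-0.11, -1.85], [-0.07, -1.85], [-0.03, -1.85], [0.01, -1.85], [0.05, -1.85]] 8.05
8 [[0.09, -1.85], [0.13, -1.85], [0.17, -1.85], [0.21, -1.84], [0.25, -1.84], [0.29, -1.83], [0.33, -1.82], [0.37, -1.82]] 18.05
16 [[0.41, -1.81], [0.45, -1.8], [0.49, -1.79], [0.53, -1.78], [0.57, -1.76], [0.61, -1.75], [0.65, -1.74], [0.68, -1.72]] 28.05
24 [[0.72, -1.71], [0.76, -1.69], [0.79, -1.68], [0.83, -1.66], [0.87, -1.64], [0.9, -1.62], [0.94, -1.6], [0.97, -1.58]] 38.05
32 [[1.01, -1.56], [1.04, -1.54], [1.07, -1.51], [1.11, -1.49], [1.14, -1.46], [1.17, -1.44], [1.2, -1.41], [1.23, -1.39]] 48.05
40 [[1.26, -1.36], [1.29, -1.33], [1.32, -1.3], [1.35, -1.27], [1.38, -1.24], [1.4, -1.21], [1.43, -1.18], [1.45, -1.15]] 58.05
48 [[1.48, -1.12], [1.5, -1.09], [1.53, -1.05], [1.55, -1.02], [1.57, -0.99], [1.59, -0.95], [1.61, -0.92], [1.63, -0.88]] 68.05
```

```bash
python3 -m handwheel '[[[0,-0.4,0.3,0,0,0.3,-1],[-0.1,-0.9,0,0,0,0.6,-1],[-0.1,-1.3,0,0,0,0.9,-1],[-0.1,-1.9,0,0,0,1.25,-1],[-0.1,-1.8,0,0,0,1.25,-1],[0,-1.9,0,0,0,1.25,-1],[0,-1.8,0,0,0,1.25,-1],[0,-1.9,0,0,0,1.25,-1]]]'
python3 -m handwheel '[[[0.1,-1.9,0,0,0,1.25,-1],[0.1,-1.8,0,0,0,1.25,-1],[0.2,-1.9,0,0,0,1.25,-1],[0.2,-1.8,0,0,0,1.25,-1],[0.3,-1.9,0,0,0,1.25,-1],[0.3,-1.8,0,0,0,1.25,-1],[0.3,-1.8,0,0,0,1.25,-1],[0.4,-1.8,0,0,0,1.25,-1]]]'
```

```text
time_s: 8.55
eef_pos: [498.7, 22.5, 127.0]
ee_rot: [0.0, 0.694, 0.72, 0.0]
force: [-3.2, 1.0, 5.5]
grip_width: 0.388
grip_force: 80.7
time_s: 9.55
eef_pos: [500.7, 7.8, 127.0]
ee_rot: [0.0, 0.629, 0.778, 0.0]
force: [-2.1, 1.0, 5.1]
grip_width: 0.389
grip_force: 80.8
```

Forces are small, so I continue.

```bash
python3 -m handwheel '[[[0.4,-1.8,0,0,0,1.25,-1],[0.4,-1.8,0,0,0,1.25,-1],[0.5,-1.8,0,0,0,1.25,-1],[0.5,-1.8,0,0,0,1.25,-1],[0.6,-1.8,0,0,0,1.25,-1],[0.6,-1.7,0,0,0,1.25,-1],[0.7,-1.7,0,0,0,1.25,-1],[0.7,-1.7,0,0,0,1.25,-1]]]'
python3 -m handwheel '[[[0.7,-1.7,0,0,0,1.25,-1],[0.8,-1.7,0,0,0,1.25,-1],[0.8,-1.7,0,0,0,1.25,-1],[0.8,-1.7,0,0,0,1.25,-1],[0.9,-1.6,0,0,0,1.25,-1],[0.9,-1.6,0,0,0,1.25,-1],[0.9,-1.6,0,0,0,1.25,-1],[1,-1.6,0,0,0,1.25,-1]]]'
python3 -m handwheel '[[[1,-1.6,0,0,0,1.25,-1],[1,-1.5,0,0,0,1.25,-1],[1.1,-1.5,0,0,0,1.25,-1],[1.1,-1.5,0,0,0,1.25,-1],[1.1,-1.4,0,0,0,1.25,-1],[1.2,-1.4,0,0,0,1.25,-1],[1.2,-1.4,0,0,0,1.25,-1],[1.2,-1.4,0,0,0,1.25,-1]]]'
python3 - <<'E'
from m import *
s,c=grab('wrist'); save(c,'w3.png'); s,d=grab('side'); save(d,'s3.png'); print(s['joints'],s['force'])
a=cv2.resize(c['image'],(400,300));b=cv2.resize(d['image'],(400,300));e=cv2.resize(capture('scene')['image'][110:290,160:400],(400,300))
cv2.imwrite('pics/m3.png',np.vstack([np.hstack([a,b]),np.hstack([e,e*0])])[:,:,::-1])
E
```

```text
time_s: 10.55
eef_pos: [505.2, -6.4, 127.0]
ee_rot: [0.0, 0.558, 0.83, 0.0]
force: [-1.6, 1.0, 5.6]
grip_width: 0.39
grip_force: 80.8
time_s: 11.55
eef_pos: [512.1, -19.5, 127.0]
ee_rot: [0.0, 0.484, 0.875, 0.0]
force: [-2.0, 0.9, 5.4]
grip_width: 0.382
grip_force: 80.8
time_s: 12.55
eef_pos: [521.0, -31.1, 127.0]
ee_rot: [0.001, 0.406, 0.914, 0.0]
force: [-1.1, 1.8, 5.3]
grip_width: 0.391
grip_force: 80.8
[-2.84797449e-01  4.23014628e-01  1.65516449e+00  3.32566164e-04
  1.06180484e+00 -1.02077082e+00] [ 0.58755157 -0.00657947  3.85740358]
```

View pics/m3.png

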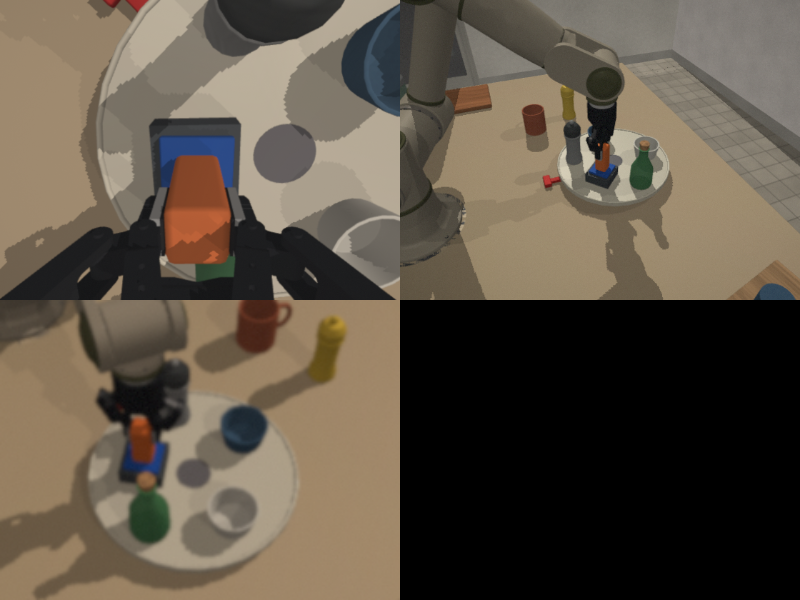

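The picture shows the flange seated on the block (wrist panel, 195,130), all items standing, and the grinder swinging toward the pointer. I go on with 8 full rows, then a gentle ramp down just short of the goal.

```bash
python3 -m handwheel '[[[0.6,-0.7,0,0,0,0.6,-1],[1.3,-1.4,0,0,0,1.25,-1],[1.3,-1.3,0,0,0,1.25,-1],[1.3,-1.3,0,0,0,1.25,-1],[1.3,-1.3,0,0,0,1.25,-1],[1.4,-1.2,0,0,0,1.25,-1],[1.4,-1.2,0,0,0,1.25,-1],[1.4,-1.2,0,0,0,1.25,-1]]]'
python3 -m handwheel '[[[1.5,-1.1,0,0,0,1.25,-1],[1.5,-1.1,0,0,0,1.25,-1],[1.5,-1.1,0,0,0,1.25,-1],[1.5,-1,0,0,0,1.25,-1],[1.6,-1,0,0,0,1.25,-1],[1.2,-0.7,0,0,0,0.9,-1],[0.8,-0.5,0,0,0,0.6,-1],[0,0,0,0,0,0,-1]]]'
python3 - <<'E'
from m import *
import pickle
np.set_printoptions(precision=2,suppress=True)
for n in('wrist','side','scene'):
    s,c=grab(n); pickle.dump((s,c),open(n+'4.pkl','wb'))
    save(c,n+'4.png')
    C=np.array([583.3,25.9]);a=np.radians(177);g=C+125*np.array([np.cos(a),np.sin(a)])
    print(n,'grinder base/top expected px',proj(c,[[*g,34],[*g,186],[368,37.3,14]],s).tolist())
im=[cv2.resize(pickle.load(open(n+'4.pkl','rb'))[1]['image'],(400,300)) for n in('wrist','side','scene')]
d=pickle.load(open('side4.pkl','rb'))[1]['image'];im.append(cv2.resize(d[140:305,180:400],(400,300)))
cv2.imwrite('pics/m4.png',np.vstack([np.hstack(im[:2]),np.hstack(im[2:])])[:,:,::-1]); print(s['eef_pos'],s['force'])
E
```

```text
time_s: 13.7
eef_pos: [531.0, -40.5, 127.0]
ee_rot: [0.001, 0.33, 0.944, 0.0]
force: [-0.5, 3.5, 6.9]
grip_width: 0.389
grip_force: 80.9
time_s: 14.7
eef_pos: [540.6, -46.9, 127.0]
ee_rot: [0.001, 0.266, 0.964, 0.0]
force: [0.6, 2.9, 5.7]
grip_width: 0.388
grip_force: 81.0
wrist grinder base/top expected px [[320.5290965834398, 38.452776916090244], [423.70239755169007, -88.78602728779217], [248.15533996306138, -107.93786982597513]]
side grinder base/top expected px [[245.65867044953168, 235.89314044206213], [241.77634764263675, 180.1666168991647], [206.35624994802112, 250.9729043659373]]
scene grinder base/top expected px [[251.43378962398285, 183.96923408808829], [249.3438332995119, 150.73553465679691], [235.82098007627997, 168.36521241247732]]
[540.57 -46.91 126.96] [0.61 3.06 6.  ]
```

View pics/m4.png

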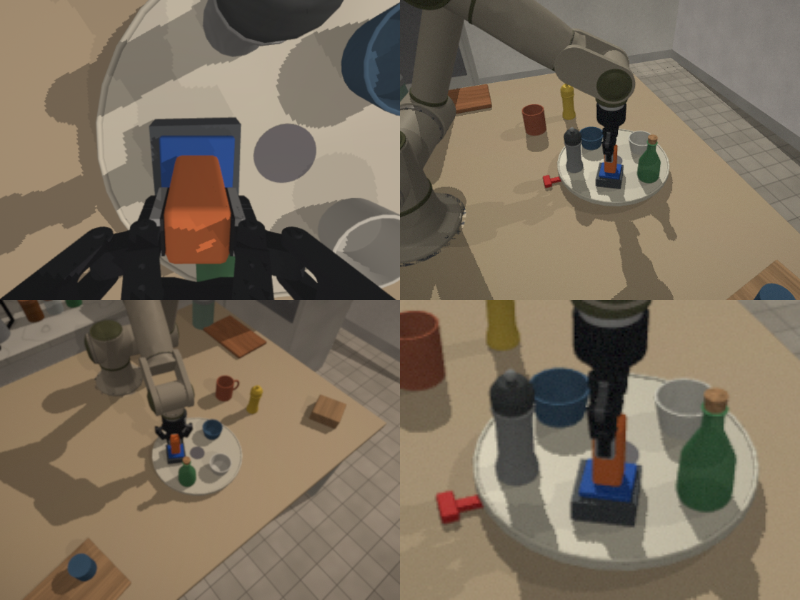

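The picture shows the grinder at about (242,180)–(243,237) in the full side frame, almost at the pointer, with everything upright and the flange seated. Next, the socket bearing from the wrist view (block edges and hub).

Run:
```python
from m import *
import pickle
np.set_printoptions(precision=2,suppress=True)
def edge(c,s,x0,x1,y0,y1):
    # fit back top edge of block: strongest bright->dark vertical gradient per column
    g=cv2.GaussianBlur(cv2.cvtColor(c['image'],cv2.COLOR_RGB2GRAY),(3,3),0).astype(float)
    pts=[(x,y0+np.argmin(np.diff(g[y0:y1,x]))+.5) for x in range(x0,x1)]
    W=onplane(c,pts,64,s)[:,:2]; v=cv2.fitLine(W.astype(np.float32),cv2.DIST_HUBER,0,.01,.01).ravel(); return np.degrees(np.arctan2(v[1],v[0])),v[2:],np.array(pts)[[0,-1]]
s,c=pickle.load(open('w0.pkl','rb')); print('w0 back edge',edge(c,s,215,282,95,115))
s,c=pickle.load(open('wrist4.pkl','rb')); print('w4 back edge',edge(c,s,220,328,160,178))
k=big(mask(c,(0,0,50),(180,75,125),(352,170,445,256)));print('hub px',cv2.boundingRect(k),onplane(c,[cen(k)],34,s))
```

```text
w0 back edge (np.float32(-5.762415), array([494.88,  72.26], dtype=float32), array([[215. , 101.5],
       [281. , 108.5]]))
w4 back edge (np.float32(60.456875), array([504.78, -25.6 ], dtype=float32), array([[220. , 166.5],
       [327. , 163.5]]))
hub px (355, 173, 87, 83) [[581.81  25.84  34.  ]]
```

```bash
python3 -m handwheel '[[[0.5,-0.3,0,0,0,0.4,-1],[1,-0.6,0,0,0,0.8,-1],[0.7,-0.4,0,0,0,0.5,-1],[0,0,0,0,0,0,-1],[0,0,0,0,0,0,-1]]]'
python3 - <<'E'
from m import *
import pickle
np.set_printoptions(precision=2,suppress=True)
s,c=grab('wrist');pickle.dump((s,c),open('w5.pkl','wb'))
g=cv2.GaussianBlur(cv2.cvtColor(c['image'],cv2.COLOR_RGB2GRAY),(3,3),0).astype(float)
pts=[(x,160+np.argmin(np.diff(g[160:178,x]))+.5) for x in range(220,328)]
v=cv2.fitLine(onplane(c,pts,64,s)[:,:2].astype(np.float32),cv2.DIST_HUBER,0,.01,.01).ravel();print('yaw',np.degrees(np.arctan2(v[1],v[0])))
w,x,y,z=s['ee_rot'];p=s['eef_pos'];print('tool',np.degrees(2*np.arctan2(y,x))-90,'bearing',np.degrees(np.arctan2(p[1]-25.9,p[0]-583.3))+360,s['force'],p)
E
```

```text
time_s: 15.48
eef_pos: [542.7, -48.2, 127.0]
ee_rot: [0.0, 0.252, 0.968, 0.0]
force: [0.9, 3.5, 5.5]
grip_width: 0.394
grip_force: 80.9
yaw 62.150696
tool 60.84276893599014 bearing 241.28830732364207 [0.89 3.46 5.49] [542.72 -48.18 126.98]
```

```bash
python3 -m handwheel '[[[0,0,0.5,0,0,0,-0.1],[0,0,0,0,0,0,0],[0,0,0,0,0,0,0.3],[0,0,0,0,0,0,0.6],[0,0,0,0,0,0,0.6],[0,0,20,0,0,0,0.6],[0,0,35,0,0,0,0.6],[0,0,35,0,0,0,0.6]]]' 20
python3 -m handwheel '[[[0,0,35,0,0,0,0.6],[0,-10,40,0,0,0,0.6],[0,-30,40,0,0,-10,0.6],[0,-30,20,0,0,-10,0.6],[0,0,0,0,0,-10,0.6],[0,0,0,0,0,-10,0.6],[0,0,0,0,0,-10,0.6],[0,0,0,0,0,-10,0.6]]]'
python3 - <<'E'
from m import *
import pickle
for n in('wrist','scene','side'):
    s,c=grab(n); pickle.dump((s,c),open(n+'6.pkl','wb'))
print(s['eef_pos'])
im=[cv2.resize(pickle.load(open(n+'6.pkl','rb'))[1]['image'],(400,300)) for n in('scene','side')]
w=pickle.load(open('wrist6.pkl','rb'))[1]['image']
im2=[cv2.resize(w,(400,300)),cv2.resize(pickle.load(open('scene6.pkl','rb'))[1]['image'][140:275,180:360],(400,300))]
cv2.imwrite('pics/m6.png',np.vstack([np.hstack(im2),np.hstack(im)])[:,:,::-1])
s,c=pickle.load(open('wrist6.pkl','rb')); print(proj(c,[[458.5,32.5,186],[458.5,32.5,34],[368,37.3,14],[583.3,25.9,34]],s))
E
```

```text
time_s: 16.52
eef_pos: [542.3, -48.5, 218.1]
ee_rot: [-0.0, 0.252, 0.968, -0.0]
force: [0.0, -0.3, -0.1]
grip_width: 0.8
grip_force: 0.0
time_s: 17.52
eef_pos: [542.4, -118.5, 352.0]
ee_rot: [-0.0, 0.704, 0.71, -0.0]
force: [-0.1, -0.4, 0.0]
grip_width: 0.8
grip_force: 0.0
[ 542.37471478 -118.50813841  352.03453685]
[[166.24227947  -5.58535688]
 [204.954328    29.54791239]
 [133.58623762  27.74098667]
 [311.97129142  36.6965445 ]]
```

View pics/m6.png

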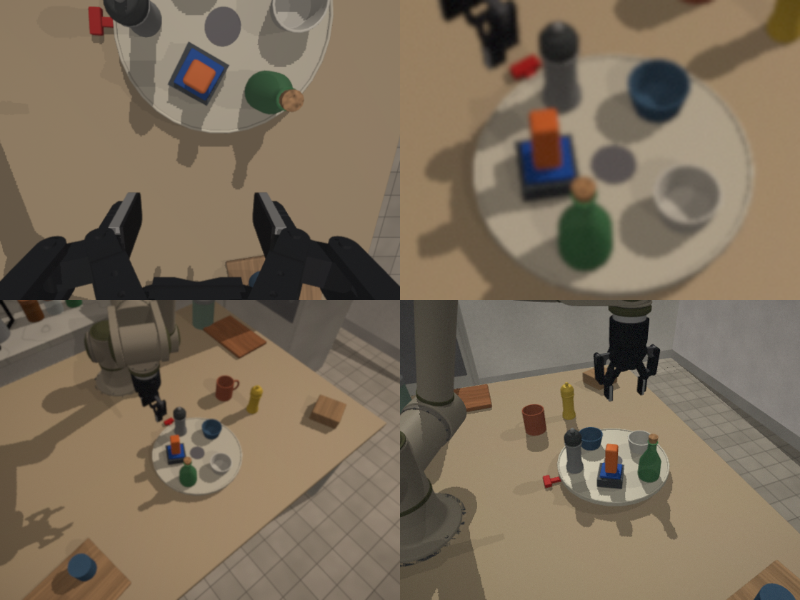

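The handle stands plugged in, everything is upright, and the grinder is near the pointer in all views. I move the camera over the platter to check the line squarely.

```bash
python3 -m handwheel '[[[-20,30,0,0,0,0,0.6],[-20,40,0,0,0,0,0.6],[-10,40,0,0,0,0,0.6],[0,0,0,0,0,0,0.6],[0,0,0,0,0,0,0.6]]]'
python3 - <<'E'
from m import *
import pickle
np.set_printoptions(precision=2,suppress=True)
s,c=grab('wrist');pickle.dump((s,c),open('w7.pkl','wb'))
C=np.array([583.3,25.9,34]);a=np.radians(177);g=C+125*np.array([np.cos(a),np.sin(a),0])
P=[(*g[:2],34),(*g[:2],186),(368,37.3,14),C];q=proj(c,P,s);print(q)
im=c['image'].copy()
th=np.linspace(0,2*np.pi,60)
for z,r,col in((34,27,(255,0,255)),):
    cv2.polylines(im,[np.round(proj(c,[(g[0]+r*np.cos(t),g[1]+r*np.sin(t),z) for t in th],s)).astype(int)],True,col,1)
cv2.line(im,*[tuple(int(round(v)) for v in p) for p in (q[2],q[3])],(0,255,255),1)
cv2.imwrite('pics/w7.png',cv2.resize(im[0:210,100:380],(800,600))[:,:,::-1])
k=big(mask(c,(0,150,60),(10,255,255),(100,40,220,180),((170,150,60),(180,255,255))));print('pointer',cv2.boundingRect(k),onplane(c,[cen(k)],14,s))
E
```

```text
time_s: 18.3
eef_pos: [492.5, -8.8, 352.1]
ee_rot: [0.0, 0.701, 0.713, -0.0]
force: [-0.2, 0.3, 0.0]
grip_width: 0.796
grip_force: 0.0
[[249.31 125.92]
 [236.35 141.35]
 [181.17 119.71]
 [348.07 132.94]]
pointer (172, 103, 33, 35) [[372.48  36.75  14.  ]]
```

View pics/w7.png

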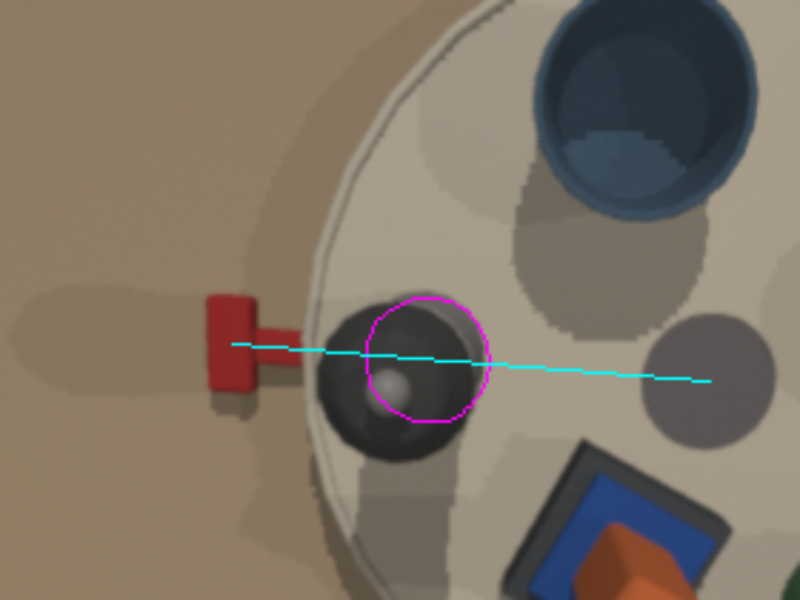

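The overlay shows the hub and pointer line matching the picture, but the grinder's base edge (crop 425,291) sits slightly above the target circle's (297), so it may be 1–2° short. I triangulate the dark head across views.

Run:
```python
from m import *
import pickle
np.set_printoptions(precision=2,suppress=True)
R=[];O=[]
for f,roi,n in(('w7.pkl',(205,100,272,166),'w'),('side6.pkl',(225,170,258,205),'side'),('scene6.pkl',(238,144,266,176),'scene')):
    s,c=pickle.load(open(f,'rb'))
    m=mask(c,(0,0,0),(180,255,72),roi); m=cv2.morphologyEx(m,cv2.MORPH_OPEN,np.ones((3,3),np.uint8)) ; k=cv2.convexHull(big(m)); q,r=cv2.minEnclosingCircle(k); e=cen(k); print(n,q,r,e,cv2.boundingRect(k))
    a=onplane(c,[q if n=='w' else e],34,s)[0]; o=pose(c,s)[1]; d=(a-o)/np.linalg.norm(a-o); R.append(d);O.append(o)
    x0,y0,x1,y1=roi
R=np.array(R);O=np.array(O)
for sel in([0,1],[0,2],[1,2],[0,1,2]):
    A=sum(np.eye(3)-np.outer(R[i],R[i]) for i in sel);b=sum((np.eye(3)-np.outer(R[i],R[i]))@O[i] for i in sel);X=np.linalg.solve(A,b)
    v=X[:2]-[583.3,25.9];print(sel,X,'r',np.linalg.norm(v),'deg',np.degrees(np.arctan2(v[1],v[0])))
# wrist only: force r=125 for the axis
for z in(150,160,170,180):
    P=O[0]+R[0]*((z-O[0][2])/R[0][2]);v=P[:2]-[583.3,25.9];print(z,np.linalg.norm(v),np.degrees(np.arctan2(v[1],v[0])))
# base rear edge in wrist: top edge of body near plane z=34
s,c=pickle.load(open('w7.pkl','rb'))
g=cv2.GaussianBlur(cv2.cvtColor(c['image'],cv2.COLOR_RGB2GRAY),(3,3),0).astype(float)
```

```text
w (238.3319549560547, 133.6212158203125) 27.904109954833984 [238.33 133.57] (211, 106, 56, 56)
side (244.9199981689453, 193.0) 16.337980270385742 [244.16 193.25] (230, 182, 28, 23)
scene (251.5, 163.5) 12.747649192810059 [251.01 163.34] (243, 152, 17, 24)
[0, 1] [459.31  34.43 151.54] r 124.28697832822127 deg 176.0661247277856
[0, 2] [455.91  34.43 128.74] r 127.67947678041035 deg 176.17120774683283
[1, 2] [465.03  32.39 146.76] r 118.44733694671986 deg 176.8607702954676
[0, 1, 2] [461.52  33.9  145.19] r 122.04594856574829 deg 176.2418498462794
150 127.10543283364017 175.86475281602472
160 126.15535525503167 175.34739331243057
170 125.21571924408694 174.82222577589212
180 124.28676162286673 174.2891623636609
```

Run:
```python
from m import *
import pickle
from scipy.optimize import least_squares
np.set_printoptions(precision=2,suppress=True)
s,c=pickle.load(open('w7.pkl','rb'))
g=cv2.GaussianBlur(cv2.cvtColor(c['image'],cv2.COLOR_RGB2GRAY),(3,3),0).astype(np.float32)
C=np.array([583.3,25.9]);a=np.radians(176.3);G=C+125*np.array([np.cos(a),np.sin(a)])
rr=np.arange(20,36,.25);W=[]
for t in np.radians(np.arange(0,100,4)):   # world angles; toward +x,+y (rear-right of base)
    q=proj(c,[(G[0]+r*np.cos(t),G[1]+r*np.sin(t),34) for r in rr],s).astype(np.float32)
    I=cv2.remap(g,q[:,0],q[:,1],cv2.INTER_LINEAR).ravel(); d=I[4:]-I[:-4]; i=d.argmax()
    print(int(np.degrees(t).round()),rr[i+2],round(float(d[i]),1),end=' | ')
    if d[i]>12: W.append((G+rr[i+2]*np.array([np.cos(t),np.sin(t)])))
W=np.array(W);f=least_squares(lambda p:np.hypot(*(W-p).T)-27,G,loss='soft_l1').x;v=f-C
print('\nbase',f,'r',np.hypot(*v),'deg',np.degrees(np.arctan2(v[1],v[0])))
# pointer head top, hub in this view
k=big(mask(c,(0,150,60),(10,255,255),(168,98,191,142),((170,150,60),(180,255,255))));P=onplane(c,[cen(k)],14,s)[0,:2];print('head',cv2.boundingRect(k),P,np.degrees(np.arctan2(*(P-C)[::-1])))
k=big(mask(c,(0,0,50),(180,75,118),(322,107,375,160)));print('hub',cv2.boundingRect(k),onplane(c,[cen(k)],34,s))
```

```text
0 24.25 22.7 | 4 24.25 21.6 | 8 25.0 21.0 | 12 25.25 20.0 | 16 25.0 21.7 | 20 25.25 20.7 | 24 25.0 19.5 | 28 25.5 19.4 | 32 25.5 18.6 | 36 26.25 18.5 | 40 25.75 18.2 | 44 26.0 18.1 | 48 25.75 17.6 | 52 26.25 17.5 | 56 26.75 17.1 | 60 26.5 16.5 | 64 27.0 16.7 | 68 27.25 15.9 | 72 27.25 16.4 | 76 27.5 17.4 | 80 27.25 18.3 | 84 28.0 16.0 | 88 28.0 17.8 | 92 28.0 19.0 | 96 28.0 17.9 | 
base [456.22  35.1 ] r 127.41601309841316 deg 175.8604415299668
head (172, 103, 19, 35) [367.78  37.  ] 177.0522635028449
hub (325, 110, 47, 47) [[582.74  25.79  34.  ]]
```

The base-edge fit puts the grinder at 175.9° against the pointer's 177.05°, so it is 1.2° short. I regrasp the handle at the same pose and add 1.2°.

```bash
python3 -m handwheel '[[[10,-10,0,0,0,10,0.6],[20,-15,-20,0,0,10,0.6],[20,-14.5,-20,0,0,10,0.6],[0,0,-20,0,0,10,0.6],[0,0,-25,0,0,10,0.6],[0,0,-20,0,0,10,0.6],[0,0,0,0,0,0,0.6],[0,0,0,0,0,0,0.6]]]'
```

```text
time_s: 19.35
eef_pos: [542.8, -48.6, 247.9]
ee_rot: [0.001, 0.253, 0.967, -0.0]
force: [0.0, 0.9, 0.4]
grip_width: 0.801
grip_force: 0.0
```

```bash
python3 -m handwheel '[[[0,0.2,-25,0,0,0,0.6],[0,0,-30,0,0,0,0.6],[0,0,-30,0,0,0,0.6],[0,0,-22,0,0,0,0.6],[0,0,-13,0,0,0,0.6],[0,0,0,0,0,0,0.6],[0,0,0,0,0,0,0.3]]]' 20
python3 -m handwheel '[[[0,0,0,0,0,0,0],[0,0,0,0,0,0,-0.2],[0,0,0,0,0,0,-0.4],[0,0,0,0,0,0,-1],[0,0,0,0,0,0,-1],[0,0,0,0,0,0,-1]]]' 40
python3 - <<'E'
from m import *
import pickle
def yaw(s,c):
    g=cv2.GaussianBlur(cv2.cvtColor(c['image'],cv2.COLOR_RGB2GRAY),(3,3),0).astype(float)
    pts=[(x,158+np.argmin(np.diff(g[158:180,x]))+.5) for x in range(220,328)]
    v=cv2.fitLine(onplane(c,pts,64,s)[:,:2].astype(np.float32),cv2.DIST_HUBER,0,.01,.01).ravel();return np.degrees(np.arctan2(v[1],v[0]))
print('before',yaw(*pickle.load(open('w5.pkl','rb'))),'now',yaw(*grab('wrist')))
E
```

```text
time_s: 20.23
eef_pos: [543.0, -48.0, 128.2]
ee_rot: [0.001, 0.252, 0.968, -0.0]
force: [0.3, 0.1, 0.4]
grip_width: 0.653
grip_force: 0.0
time_s: 20.98
eef_pos: [542.6, -48.0, 127.7]
ee_rot: [0.0, 0.252, 0.968, -0.0]
force: [-1.7, -1.1, 5.9]
grip_width: 0.39
grip_force: 40.4
before 62.150696 now 62.120457
```

```bash
python3 -m handwheel '[[[0.3,-0.2,0,0,0,0.2,-1],[0.5,-0.3,0,0,0,0.4,-1],[0.5,-0.2,0,0,0,0.4,-1],[0.3,-0.2,0,0,0,0.2,-1],[0,0,0,0,0,0,-1],[0,0,0,0,0,0,-1]]]'
python3 - <<'E'
from m import *
s,c=grab('wrist')
g=cv2.GaussianBlur(cv2.cvtColor(c['image'],cv2.COLOR_RGB2GRAY),(3,3),0).astype(float)
pts=[(x,158+np.argmin(np.diff(g[158:180,x]))+.5) for x in range(220,328)]
v=cv2.fitLine(onplane(c,pts,64,s)[:,:2].astype(np.float32),cv2.DIST_HUBER,0,.01,.01).ravel();print(np.degrees(np.arctan2(v[1],v[0])),s['force'])
E
```

```text
time_s: 21.78
eef_pos: [544.2, -48.9, 127.6]
ee_rot: [0.0, 0.241, 0.97, -0.0]
force: [-1.4, -1.7, 6.1]
grip_width: 0.392
grip_force: 40.5
63.41199 [-1.44902263 -1.65446224  6.11083105]
```

The platter turned by 1.3°. I press down lightly to keep the flange home, release, rise and check.

```bash
python3 -m handwheel '[[[0,0,-0.5,0,0,0,-1],[0,0,0.5,0,0,0,-0.1],[0,0,0,0,0,0,0],[0,0,0,0,0,0,0.3],[0,0,0,0,0,0,0.6],[0,0,0,0,0,0,0.6],[0,0,20,0,0,0,0.6],[0,0,35,0,0,0,0.6]]]'
python3 -m handwheel '[[[0,0,40,0,0,0,0.6],[0,0,40,0,0,-10,0.6],[0,0,40,0,0,-10,0.6],[-10,10,40,0,0,-10,0.6],[-20,15,10,0,0,-10,0.6],[-20,15,0,0,0,-10,0.6],[0,0,0,0,0,-10,0.6],[0,0,0,0,0,0,0.6]]]'
python3 - <<'E'
from m import *
import pickle
from scipy.optimize import least_squares
np.set_printoptions(precision=2,suppress=True)
s,c=grab('wrist');pickle.dump((s,c),open('w8.pkl','wb'))
g=cv2.GaussianBlur(cv2.cvtColor(c['image'],cv2.COLOR_RGB2GRAY),(3,3),0).astype(np.float32)
C=np.array([583.3,25.9]);a=np.radians(177);G=C+126*np.array([np.cos(a),np.sin(a)])
rr=np.arange(20,36,.25);W=[]
for t in np.radians(np.arange(0,100,4)):
    q=proj(c,[(G[0]+r*np.cos(t),G[1]+r*np.sin(t),34) for r in rr],s).astype(np.float32)
    I=cv2.remap(g,q[:,0],q[:,1],cv2.INTER_LINEAR).ravel(); d=I[4:]-I[:-4]; i=d.argmax()
    if d[i]>12: W.append((G+rr[i+2]*np.array([np.cos(t),np.sin(t)])))
W=np.array(W);f=least_squares(lambda p:np.hypot(*(W-p).T)-27,G,loss='soft_l1').x;v=f-C
print('base',f,'r',np.hypot(*v),'deg',np.degrees(np.arctan2(v[1],v[0])),len(W))
q=proj(c,[[368,37.2,14],[*C,34]],s);im=c['image'].copy()
cv2.line(im,*[tuple(int(round(x)) for x in p) for p in q],(0,255,255),1)
d=capture('side')['image'];e=capture('scene')['image'];x=int(q[0][0]);y=int(q[0][1]);print(q,s['eef_pos'])
cv2.imwrite('pics/m8.png',np.vstack([np.hstack([cv2.resize(im,(400,300)),cv2.resize(im[max(0,y-90):y+60,x-20:x+180],(400,300))]),np.hstack([cv2.resize(d[130:295,180:400],(400,300)),cv2.resize(e[140:275,180:360],(400,300))])])[:,:,::-1])
E
```

```text
time_s: 22.82
eef_pos: [543.4, -48.6, 181.8]
ee_rot: [-0.001, 0.242, 0.97, 0.0]
force: [-0.0, 0.2, -0.6]
grip_width: 0.802
grip_force: 0.0
time_s: 23.82
eef_pos: [493.9, -8.6, 352.2]
ee_rot: [0.0, 0.694, 0.72, 0.0]
force: [1.0, -0.2, -0.2]
grip_width: 0.798
grip_force: 0.0
base [456.2   31.89] r 127.24484979177335 deg 177.29957393195346 25
[[180.73 117.97]
 [347.34 134.63]] [493.91  -8.62 352.2 ]
```

View pics/m8.png

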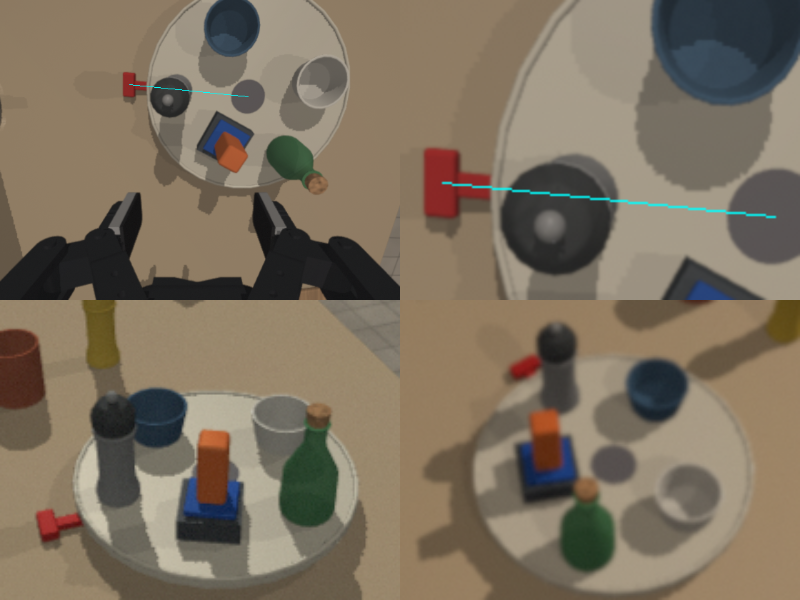

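The grinder now stands on the pointer line (177.3° against 177.05°). The handle is plugged in with its flange flat on the block, everything is upright, and the robot is clear. I hand in.

```bash
python3 -c "
from rig import *
print(finish_job())"
```

```text
the job is handed in; nothing more can be done
None
```

The job is handed in at about 24 s of the 54 s allowed: the handle is plugged fully home and released, the grinder measures within about 0.3° of the pointer line, and everything stood upright in the last pictures.

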